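# Refit the glass of the bottle-checking lamp

## Task

The bottle-checking lamp on the packing table is open: set the loose round glass flat into the lamp's open cell, then put the six-sided retaining ring over it and screw it down clockwise until it is snug on the glass. Tighten by feel and gently, the glass cracks if forced, and leave the other things on the table where they are.

Things in the scene. Friction and masses are not known exactly. Their poses are not given: they have to be found in the camera images.
- lamp: Bottle-checking lamp, fixed to the table, upright: a dark round foot 104 mm across whose top slopes up to 30 mm height (a cable stub leaves it along +x), and on it an aluminium neck, an open tube 50 mm across whose rim is 80 mm above the table. Origin: centre of the foot's underside, z up. Outside, the top 18 mm of the neck carry three sloping ribs, a coarse three-start thread (see gap).
- cell (a point): Centre of the lens cell's mouth, level with the neck's rim; axes as the lamp's, z up. Bore 42.4 mm across. Inside is a steel seat on a stiff spring (15 N per mm), 9 to 13 mm below the rim, a little different each time and not measured. The glass rests on it.
- gap (a point): On the rim, 26.5 mm from the cell's centre along the lamp's +x. One gap between the ribs lies near here, its middle up to 23 deg either way (not measured: find it by feel or sight); the others are 120 deg apart. Gaps are 42 deg wide; ribs reach radius 28.5 mm. Each rib's underside starts 2.5 mm below the rim at the gap's clockwise end, drops 0.12 mm per degree clockwise, to a stop after 73 deg.
- glass: The lamp's glass: a pale clear disc, 40 mm across, 14 mm thick, about 45 g, both faces alike, lying flat on the table. Origin: centre of its underside; z is its axis. Seated in the cell, its top stands 1 to 5 mm proud of the rim. It bears about 30 N from the ring.
- ring: Retaining ring: six-sided aluminium nut, 66 mm across flats, 18 mm high, about 100 g, right way up on the table. Origin: centre of its lower, open side; z up; +x points at the middle of a flat (flats face 0, 60, 120.. deg). Top: a flange 4 mm thick with a six-sided hole 30 mm across; the hollow below is 60 mm across flats. Clockwise from above tightens it; friction then holds it.
- lug (a point): On the ring's lower side, 28 mm from its centre along its +x, under one of 3 lugs (0, 120, 240 deg; 6.6 mm wide, in to radius 26.3 mm, upper face 4.5 mm up), each under a raised tick on the flange. Lugs within 13 deg of the gaps, it drops until its flange lies on the glass, lower side 9 to 13 mm below the rim; else it rests level with the rim. 25 to 85 deg clockwise it grips; snug is near 0.35 N m.
- tape_roll: Bystander: brown roll of packing tape lying flat, 96 mm across, 50 mm high; origin at the centre of its underside.
- paper_cup: Bystander: white cup, 72 mm across, 85 mm high, upright; origin at the centre of its underside.
- screwdriver: Bystander: screwdriver lying across the table near the far edge; origin under its middle.
Mind the look-alikes: they are no part of the job. Leave any brown or purple look-alike of the glass alone.

How it is judged:
On the way, in this order (a step that is already met when the one before it is completed fails the run):
1. the glass lies flat on the seat in the cell, let go (horizontal distance between glass and cell below 0.0025 m and z of glass in the frame of cell below -0.0085 m and angle between glass's own z axis and vertical below 0.06 rad and contact force between glass and the fingers below 0.1 N), for 0.2 s.
2. the ring is on the neck over the glass, flange up, its lugs below the top of the ribs (horizontal distance between ring and cell below 0.004 m and z of ring in the frame of cell below -0.0075 m and angle between ring's own z axis and vertical below 0.12 rad), for 0.1 s.
At the end, for the whole second after the job is handed in: Untouched and at rest, the ring presses the glass with over 4 N, sits level (0.06 rad), within 4 mm of the cell axis, its lower side 8.5 mm or more below the rim; the glass lies flat in the cell (0.06 rad, within 2.5 mm of the axis, underside 8.5 mm or more below the rim) (contact force between ring and glass above 4 N and horizontal distance between ring and cell below 0.004 m and z of each of ring, glass in the frame of cell below -0.0085 m and angle between each of ring, glass's own z axis and vertical below 0.06 rad and horizontal distance between glass and cell below 0.0025 m and linear speed of ring below 0.01 m/s).
It fails at once if the ring is forced down on the glass (over 35 N), which cracks it (contact force between ring and glass above 35 N).
It fails at once if the glass is dropped or jammed hard against the lamp (over 35 N) (contact force between glass and lamp above 35 N).
It fails at once if the tape roll is moved more than 30 mm (distance of tape_roll from where it was at the start of the episode above 0.03 m).
It fails at once if the cup is moved more than 30 mm (distance of paper_cup from where it was at the start of the episode above 0.03 m).
It fails at once if the screwdriver is moved more than 30 mm (distance of screwdriver from where it was at the start of the episode above 0.03 m).
It also fails if it takes over 72 s, if anything falls off the work surface, if the arm or the gripper's body presses on something with over 40 N, if the wrist force passes 120 N, or if a joint passes its speed limit or range.

## Robot

A 6-joint arm with a two-finger parallel gripper is mounted at the origin on the work surface. World frame = base frame: x ahead of the robot, y to its left, z up, the work surface at z = 0. Lengths are in m, angles in rad, forces in N, time in s.
With the tool pointing down it reaches from about 0.325 to 1 m from the base axis. Payload 5.1 kg.
Tool frame: the origin (TCP) lies midway between the tips of the shut fingers; the grasp point (between the pads) lies 19 mm behind it (env.grip_point_offset is the distance from the TCP to the grasp point, in m); z points along the fingers, y is the line along which they close (so a half turn about z gives the same grasp; the last joint's range is limited). The gripper opens to 85 mm and grips with 20 to 120 N. Pads are 22 mm wide; open, the fingers measure 114 mm over their backs; the gripper's body (76 mm by 85 mm) begins 54 mm behind the grasp point. The pads swing forward as they close: fully open they stand 13 mm farther back than shut.
Start: joints at [1.175, 0.124, 1.65, -0, 1.367, -0.083], TCP at [0.2, 0.618, 0.231] pointing down, gripper open.
Joint ranges: [-2.61, 2.61], [-1.02, 2.33], [0.03, 2.71], [-1.35, 4.49], [0.32, 2.68], [-2.91, 2.91]. Speed limits (rad/s): [2.57, 2.57, 3.14, 3.14, 3.14, 3.14].

## Interface

Orientations are given as a unit quaternion [w, x, y, z].
In Python, from bench import sensors, cams, env gives the robot as it stands. The module is installed in compiled form; this text tells all that it offers.
- The arm moves only by the shell command python3 -m handwheel 'ROWS' [FORCE]. ROWS is JSON, a list of rows, each a list of 5 numbers: the gripper command: -1 is shut, 1 is fully open, values between are in proportion, then the shift along the world's x, y, z as a fraction of full scale, then the turn about the world's z as a fraction of full scale. A call has 1 to 8 rows; each row shifts and turns the commanded pose from where the row before left it; what a row does not reach is not made up. Full scale, the value 1, is 0.02 m for a shift and 0.1 rad for a turn. A row lasts 1/12 s, in which the tool goes at most 41.7 mm and 7.16 degrees, less where a joint would pass 70% of its speed; a pose out of reach is approached as far as the arm can. A call with a number of a shift or a turn outside -1 to 1 is refused whole. A call with a gripper value outside its range is refused whole. The fingers move at their own pace and stop on an object; FORCE is the grip in N (left out, the last holds). Time passes only in rows, so rows that do not move let the fingers close. It gives the time, the measured TCP pose, the force, the opening and the grip force at its end, in the units of the state.
- sensors.get_obs(): the state, without advancing time (a new reading comes with each control period).
- cams.capture(name): name is "side" or "top" or "wrist"; returns (picture, depth): 480x640x3 uint8, blue, green, red; 480x640 float32, m along the optical axis (not along the pixel's ray), 0 where there is no reading.
- cams.camera_params(name): a dict with "fx", "fy", "cx", "cy" (pixels), "k1" (the pictures are not rectified: a ray, as slopes to the right and down, at radius r is drawn at 1 + k1 r^2 times it, then the intrinsics apply), "R" (3x3) and "t" (3): a world point X has camera coordinates R X + t. Camera axes: x right, y down, z forward; pixel columns grow to the right and rows downward; lengths in m; the calibration is good to about 2 mm. A picture is of the moment at which its call begins: read the wrist's pose just before it. camera_params takes no time and is no camera call; for the wrist camera it gives the pose at the moment of the call.
- env.job_done(): hands the job in; it is judged then, once.
The state is a dict: "clock": time; "joint_positions": joint angles; "qvel": joint speeds; "tau": joint torques, N m; "ee_pos": TCP position; "eef_rot": TCP orientation; "ft_force": force on the tool from outside, world axes, zero at the start; "moment": the same for the moment, N m; "gripper_width": opening from 0.0 (shut) to 1.0 (fully open); "grip_force": force on a finger pad.
Only numpy, scipy, OpenCV 4.12 (cv2) and the standard library are available. Lean on these libraries where they do the work, as an engineer would, in place of code of your own. Each camera call takes 0.05 s, during which the arm holds its last target. There are 200 camera calls.

## Working session

There is one attempt and no reset: what is moved stays moved. The work goes in short steps, Python scripts to look and compute and a shell command to move; the robot and the scene stay as the last step left them, time stands still between calls to the robot, and variables do not carry over. Pictures are saved under pics/ and viewed, at most 10 in all, crops included, and the job is handed in when it is done.

```bash
mkdir -p pics
cat > h.py <<'E'
import numpy as np, cv2
from bench import sensors, cams, env
def pts(name,d,p=None):
    p=p or cams.camera_params(name)
    v,u=np.mgrid[0:480,0:640]
    K=np.array([[p['fx'],0,p['cx']],[0,p['fy'],p['cy']],[0,0,1]])
    xd=(u-p['cx'])/p['fx'];yd=(v-p['cy'])/p['fy'];x,y=xd.copy(),yd.copy()
    for _ in range(8):
        s=1+p['k1']*(x*x+y*y);x=xd/s;y=yd/s
    P=np.stack([x*d,y*d,d],-1)
    R=np.array(p['R']);t=np.array(p['t'])
    W=(P-t)@R; W[d<=0]=np.nan
    return W
E
python3 - <<'E'
from h import *
print(sensors.get_obs())
for n in('top','side'):
    i,d=cams.capture(n);cv2.imwrite(f'pics/{n}0.png',i);np.savez(f'{n}0.npz',i=i,W=pts(n,d))
    p=cams.camera_params(n);print(n,p)
E
```

```text
{'clock': 0.0, 'joint_positions': array([ 1.17541877e+00,  1.24519665e-01,  1.65168079e+00, -4.53749688e-05,
        1.36750544e+00, -8.26067570e-02]), 'qvel': array([ 0.00012863, -0.0015189 , -0.00147854, -0.00140641,  0.00098806,
        0.00138775]), 'tau': array([ 6.43461408e-05, -4.23625231e+01, -3.65443468e+01, -4.79339269e-05,
        7.03347410e-03, -1.13488397e-05]), 'ee_pos': array([0.19980785, 0.61788021, 0.23003959]), 'eef_rot': array([-2.28542729e-04,  1.55744108e-01,  9.87796870e-01, -1.03184626e-03]), 'ft_force': array([ 1.12600195, -0.08062064,  0.03453824]), 'moment': array([-0.01733247, -0.03276471, -0.03574634]), 'grip_force': 0.0, 'gripper_width': 1.0025354679741452}
top {'fx': 606.3808251521837, 'fy': 606.3808251521837, 'cx': 315.74732483053145, 'cy': 232.07785428614181, 'k1': -0.07602013590698718, 'R': array([[ 0.03872893, -0.9992441 , -0.00335991],
       [-0.97300887, -0.03694616, -0.22779094],
       [ 0.22749462,  0.01209133, -0.97370427]]), 't': array([0.02253986, 0.63421531, 1.01121345])}
side {'fx': 438.8149810095444, 'fy': 438.8149810095444, 'cx': 319.94384516617487, 'cy': 240.28863930802638, 'k1': -0.06030486194482316, 'R': array([[-0.77432153, -0.63253579,  0.01801803],
       [-0.45286821,  0.53404385, -0.71393806],
       [ 0.44196896, -0.5609774 , -0.699977  ]]), 't': array([0.48598094, 0.33414512, 0.6690565 ])}
```

View pics/top0.png

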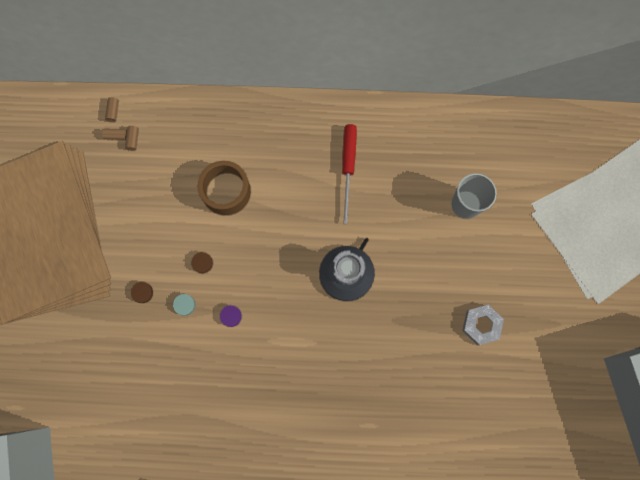

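The top view shows four disc-like things: brown at (142,292) and (202,263), purple at (231,316), and pale greenish at (184,304). The pale one fits "pale clear disc". The ring is at (484,325), the lamp's neck at (349,267) and its cable at about (364,243). I'll confirm with an enlarged crop.

Run:
```python
from h import *
z=np.load('top0.npz');i,W=z['i'],z['W']
def c(u,v,r,s): return cv2.resize(i[v-r:v+r,u-r:u+r],(s,s),interpolation=cv2.INTER_CUBIC)
m=np.hstack([c(185,295,50,260),c(349,267,35,260),c(484,325,28,260)]);cv2.imwrite('pics/crop1.png',m)
def blob(u,v,r,lo,hi,nm):
    w=W[v-r:v+r,u-r:u+r].reshape(-1,3);w=w[(w[:,2]>lo)&(w[:,2]<hi)]
    (x,y),(a,b),t=cv2.minAreaRect((w[:,:2]*1000).astype(np.float32));c_,R=cv2.minEnclosingCircle((w[:,:2]*1000).astype(np.float32))
    print(nm,len(w),'med',np.median(w,0).round(4),'rect',round(x,1),round(y,1),round(a,1),round(b,1),round(t,1),'circ',np.round(c_,1),round(R,1))
blob(184,304,16,.010,.03,'glass')
blob(231,316,16,.010,.03,'purple');blob(142,292,16,.01,.03,'brownA');blob(202,263,16,.01,.03,'brownB')
blob(484,325,30,.013,.03,'ring');blob(349,267,25,.07,.1,'neck')
blob(349,267,35,.005,.1,'lamp');blob(473,195,28,.07,.1,'cup');blob(223,187,35,.04,.07,'tape')
w=W[304-3:304+3,184-3:184+3,2];print(w)
```

```text
glass 363 med [0.5012 0.2861 0.0144] rect 501.1 286.9 37.5 39.7 2.7 circ [502.  286.6] 20.3
purple 352 med [0.4839 0.199  0.0146] rect 483.9 199.1 38.2 37.3 48.6 circ [483.9 199.9] 20.0
brownA 344 med [0.5207 0.3681 0.0144] rect 520.9 368.4 38.3 37.6 49.9 circ [520.7 368.3] 20.0
brownB 330 med [0.5811 0.259  0.0147] rect 581.1 259.3 37.7 38.5 14.9 circ [581.9 259.2] 20.4
ring 945 med [ 0.4838 -0.2652  0.0182] rect 484.1 -265.7 66.9 75.5 16.7 circ [ 483.8 -265.7] 37.8
neck 510 med [ 0.5718 -0.011   0.0786] rect 569.3 -11.5 56.6 54.5 62.4 circ [570.7 -12.3] 28.9
lamp 2500 med [ 0.5654 -0.011   0.0278] rect 586.3 -15.0 132.2 127.8 3.6 circ [581.2 -12.2] 82.3
cup 421 med [ 0.7231 -0.2473  0.0824] rect 715.9 -240.7 70.0 71.7 47.3 circ [ 714.8 -241.2] 37.0
tape 866 med [0.7219 0.2243 0.0501] rect 722.5 224.4 95.3 93.6 6.0 circ [722.4 225. ] 48.5
[[0.01259805 0.0118932  0.0131553  0.01438846 0.01309052 0.01785846]
 [0.01356867 0.0150362  0.01999443 0.01516305 0.01096541 0.0162801 ]
 [0.01444688 0.01234909 0.01438448 0.01886254 0.01732282 0.01392294]
 [0.01476676 0.01246243 0.01240983 0.01044524 0.01583385 0.01330817]
 [0.01419099 0.01434559 0.01914363 0.01588667 0.01540434 0.01615965]
 [0.01795135 0.01752869 0.01846547 0.01316012 0.0173712  0.01650463]]
```

View pics/crop1.png

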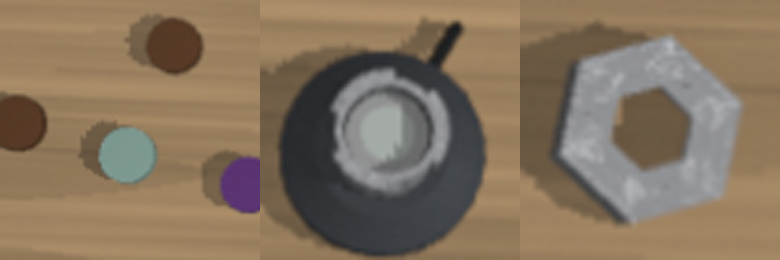

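The crop confirms the pale glass at crop pixel (127,155), clear of its brown and purple neighbours. Its centre is about (0.5015, 0.2867). Next I move above it with the fingers partly open.

```bash
python3 -m handwheel '[[0.5,0.9,-1,0,0],[0.5,0.9,-1,0,0],[0.5,0.9,-1,0,0],[0.5,0.9,-1,0,0],[0.5,0.9,-1,0,0],[0.5,0.9,-1,0,0],[0.5,0.9,-1,0,0],[0.5,0.9,-1,0,0]]' 25
python3 -m handwheel '[[0.5,0.9,-1,0,0],[0.5,0.9,-1,0,0],[0.5,0.9,-1,0,0],[0.5,0.9,-1,0,0],[0.5,0.9,-1,-0.5,0],[0.5,0.9,-1,-1,0],[0.5,0.9,-1,-1,0],[0.5,0.9,-0.55,-1,0]]'
python3 -m handwheel '[[0.5,0.67,0,-0.5,0],[0.5,0,0,0,0],[0.5,0,0,0,0]]'
python3 - <<'E'
from h import *
o=sensors.get_obs();print(o['ee_pos'],o['gripper_width'],o['joint_positions'].round(2))
i,d=cams.capture('wrist');cv2.imwrite('pics/w1.png',i);W=pts('wrist',d)
hsv=cv2.cvtColor(i,cv2.COLOR_BGR2HSV);m=(hsv[...,0]>75)&(hsv[...,0]<100)&(hsv[...,1]>30)
m=cv2.morphologyEx(m.astype(np.uint8),cv2.MORPH_OPEN,np.ones((5,5)))
n,l,s,c=cv2.connectedComponentsWithStats(m)
for k in range(1,n):
    if s[k,4]>300:
        w=W[l==k];print(c[k].round(),s[k],np.nanmedian(w,0),(np.nanmin(w,0)+np.nanmax(w,0))/2)
E
```

```text
clock: 0.77
ee_pos: [0.3445, 0.4571, 0.2308]
eef_rot: [-0.0, 0.156, 0.988, -0.0]
ft_force: [-0.0, 0.3, -0.3]
gripper_width: 0.751
grip_force: 0.0
clock: 1.43
ee_pos: [0.4887, 0.3055, 0.1604]
eef_rot: [0.0, 0.156, 0.988, -0.0]
ft_force: [0.2, 1.1, -0.2]
gripper_width: 0.754
grip_force: 0.0
clock: 1.68
ee_pos: [0.501, 0.3069, 0.1501]
eef_rot: [-0.001, 0.156, 0.988, -0.001]
ft_force: [0.2, -0.2, -1.2]
gripper_width: 0.754
grip_force: 0.0
[0.50097409 0.30690913 0.15012508] 0.7540135601576092 [ 0.46  0.05  1.87  0.    1.22 -0.8 ]
```

View pics/w1.png

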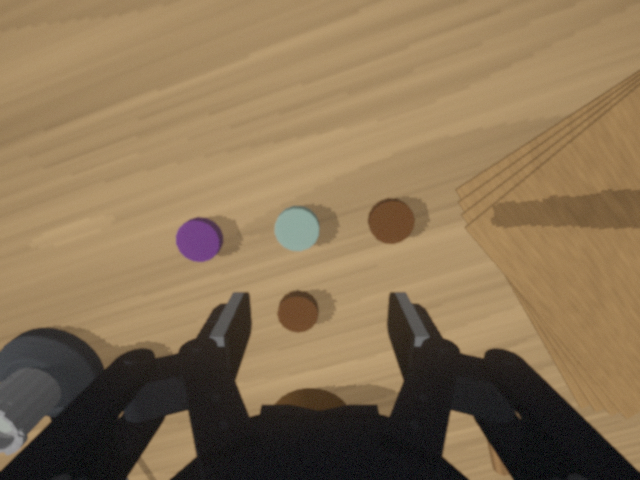

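The wrist view shows the pale glass at (297,229), with purple at (199,240) and brown at (391,220) and (298,311). I'll pin the glass down from this view.

Run:
```python
from h import *
i,d=cams.capture('wrist');W=pts('wrist',d)
L=cv2.cvtColor(i,cv2.COLOR_BGR2LAB).astype(int);r=L[229,297];m=(np.abs(L-r).sum(-1)<30).astype(np.uint8)
n,l,s,c=cv2.connectedComponentsWithStats(m);k=l[229,297];w=W[l==k]
(x,y),(a,b),t=cv2.minAreaRect((w[:,:2]*1000).astype(np.float32))
print(c[k],s[k],np.nanmedian(w,0),x,y,a,b)
```

```text
[295.2218543  229.01589404] [ 274  208   44   43 1510] [0.49885396 0.28707965 0.01420904] 505.6233215332031 285.90509033203125 34.76180648803711 38.93280792236328
```

```bash
python3 -m handwheel '[[0.2,0,-1,0,0],[0.2,0,0,-1,0],[0.2,0,0,-1,0],[0.2,0,0,-1,0],[0.2,0,0,-1,0],[0.2,0,0,-1,0],[0.2,0,0,-1,0],[0.2,0,0,-0.1,0]]'
python3 -m handwheel '[[0.2,0,0,-0.2,0],[0.2,0,0,-0.2,0],[0.2,0,0,-0.2,0],[0.2,0,0,-0.2,0],[0.2,0,0,0,0]]'
python3 - <<'E'
from h import *
o=sensors.get_obs();print(o['ee_pos'])
i,d=cams.capture('wrist');cv2.imwrite('pics/w2.png',i)
E
```

```text
clock: 2.45
ee_pos: [0.4986, 0.2872, 0.0266]
eef_rot: [-0.002, 0.155, 0.988, -0.001]
ft_force: [-1.1, 0.6, 0.0]
gripper_width: 0.599
grip_force: 0.0
clock: 2.87
ee_pos: [0.5015, 0.2875, 0.0134]
eef_rot: [0.0, 0.156, 0.988, 0.0]
ft_force: [-0.3, 0.2, -0.9]
gripper_width: 0.6
grip_force: 0.0
[0.50145438 0.28752108 0.01338018]
```

View pics/w2.png

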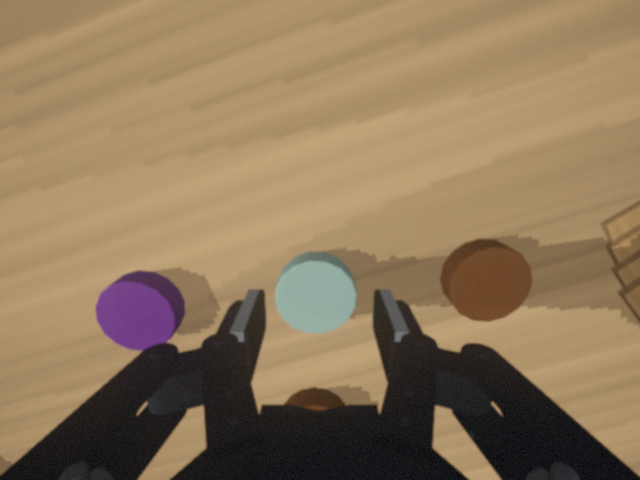

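The glass is centred between the fingers, at (316,292). I'll feel for the table gently.

```bash
python3 -m handwheel '[[0.2,0,0,-0.2,0],[0.2,0,0,-0.2,0],[0.2,0,0,-0.2,0],[0.2,0,0,0,0]]'
python3 -m handwheel '[[0.2,0,0,-0.15,0],[0.2,0,0,-0.15,0],[0.2,0,0,0,0]]'
```

```text
clock: 3.25
ee_pos: [0.5007, 0.2871, 0.0001]
eef_rot: [-0.001, 0.156, 0.988, -0.001]
ft_force: [0.2, 0.8, -0.2]
gripper_width: 0.601
grip_force: 0.0
clock: 3.5
ee_pos: [0.5018, 0.2876, -0.0032]
eef_rot: [-0.0, 0.156, 0.988, -0.0]
ft_force: [-3.6, -2.0, 10.8]
gripper_width: 0.602
grip_force: 5.0
```

```bash
python3 -m handwheel '[[0.2,0,0,0.6,0],[-0.4,0,0,0,0],[-0.4,0,0,0,0],[-0.4,0,0,0,0],[-0.4,0,0,0,0]]' 30
python3 -m handwheel '[[-0.4,0,0,1,0],[-0.4,0,0,1,0],[-0.4,0,0,1,0],[-0.4,0,0,1,0],[-0.4,0,0,1,0],[-0.4,0,0,1,0],[-0.4,0,0,1,0],[-0.4,0,0,0,0]]'
python3 - <<'E'
from h import *
o=sensors.get_obs();print(o['ee_pos'],o['grip_force'])
i,d=cams.capture('wrist');cv2.imwrite('pics/w3.png',i)
i,d=cams.capture('top');z=np.load('top0.npz');W=z['W'];i=z['i']
# neck rim centre: fit from original top depth, upper band edge
w=W[235:300,315:385].reshape(-1,3);w=w[(w[:,2]>.074)&(w[:,2]<.086)]
hull=cv2.convexHull((w[:,:2]*1000).astype(np.float32));e=cv2.fitEllipse(hull);print('hull ell',e)
g=w[:,:2]*1000
from scipy.optimize import least_squares
r=np.hypot(*(g-[570,-11.5]).T);g=g[(r>20)];
# dark foot circle: dark pixels at z<32mm
V=i.max(-1);m=(V<75);u0=m[215:310,310:385];w=W[215:310,310:385][u0];w=w[(w[:,2]<.035)&(w[:,2]>.004)]
g=w[:,:2]*1000;g=g[np.hypot(*(g-[566,-11]).T)<56]
print('foot',cv2.minEnclosingCircle(g.astype(np.float32)),cv2.fitEllipse(cv2.convexHull(g.astype(np.float32))))
E
```

```text
clock: 3.92
ee_pos: [0.503, 0.2881, 0.0096]
eef_rot: [0.001, 0.156, 0.988, 0.001]
ft_force: [-2.0, -1.8, 9.8]
gripper_width: 0.44
grip_force: 28.9
clock: 4.58
ee_pos: [0.5041, 0.2887, 0.1524]
eef_rot: [0.004, 0.156, 0.988, 0.002]
ft_force: [0.1, -0.8, 1.1]
gripper_width: 0.437
grip_force: 30.1
[0.50409895 0.28867389 0.1523768 ] 30.113532543182373
hull ell ((570.782470703125, -12.135004997253418), (56.42177200317383, 57.024993896484375), 91.13951873779297)
foot ((570.5531616210938, -11.694175720214844), 51.59004592895508) ((570.8124389648438, -11.420263290405273), (101.04373931884766, 102.45795440673828), 61.41099548339844)
```

View pics/w3.png

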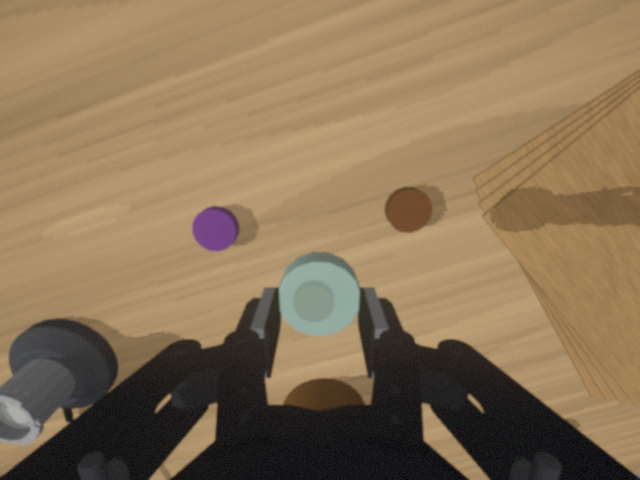

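The glass is held level and centred at (319,297). Next I move to a spot just beyond the lamp, so the wrist camera sees the rim and the held glass together.

```bash
python3 -m handwheel '[[-0.4,0.44,-1,0,0],[-0.4,0.44,-1,0,0],[-0.4,0.44,-1,0,0],[-0.4,0.44,-1,0,0],[-0.4,0.44,-1,0,0],[-0.4,0.44,-1,0,0],[-0.4,0.44,-1,0,0],[-0.4,0.44,-1,0,0]]'
python3 -m handwheel '[[-0.4,0.44,-1,0,0],[-0.4,0.44,-1,0,0],[-0.4,0.44,-1,0,0],[-0.4,0.44,-1,0,0],[-0.4,0.44,-1,0,0],[-0.4,0.44,-1,0,0],[-0.4,0.44,-1,0,0],[-0.4,0.44,-1,0,0]]'
python3 -m handwheel '[[-0.4,0,0,0,0],[-0.4,0,0,0,0],[-0.4,0,0,0,0]]'
python3 - <<'E'
from h import *
for k in range(3):
    o=sensors.get_obs();print(o['ee_pos'])
    p=cams.camera_params('wrist');i,d=cams.capture('wrist');np.savez(f'wl{k}.npz',i=i,d=d,W=pts('wrist',d,p),ee=o['ee_pos'])
cv2.imwrite('pics/w4.png',i);print(p)
E
```

```text
clock: 5.35
ee_pos: [0.5709, 0.1262, 0.1447]
eef_rot: [-0.002, 0.156, 0.988, -0.001]
ft_force: [-0.4, 0.5, -0.4]
gripper_width: 0.435
grip_force: 30.1
clock: 6.02
ee_pos: [0.6413, -0.0334, 0.1445]
eef_rot: [-0.002, 0.156, 0.988, -0.0]
ft_force: [-0.2, -0.2, 0.0]
gripper_width: 0.437
grip_force: 30.1
clock: 6.27
ee_pos: [0.6412, -0.0321, 0.1454]
eef_rot: [-0.002, 0.156, 0.988, 0.0]
ft_force: [0.1, 0.3, -0.4]
gripper_width: 0.438
grip_force: 30.2
[ 0.6411721  -0.03208987  0.14543202]
[ 0.64129513 -0.03173118  0.14587465]
[ 0.64144643 -0.03157492  0.14626975]
{'fx': 330.50414954858275, 'fy': 330.50414954858275, 'cx': 318.95355619199927, 'cy': 237.8440239359404, 'k1': -0.013599210712185728, 'R': array([[ 3.06522247e-01,  9.51863339e-01, -5.43874705e-04],
       [ 9.05284612e-01, -2.91346163e-01,  3.09155600e-01],
       [ 2.94115426e-01, -9.52554307e-02, -9.51011314e-01]]), 't': array([-0.16692878, -0.60399917,  0.10718557])}
```

View pics/w4.png

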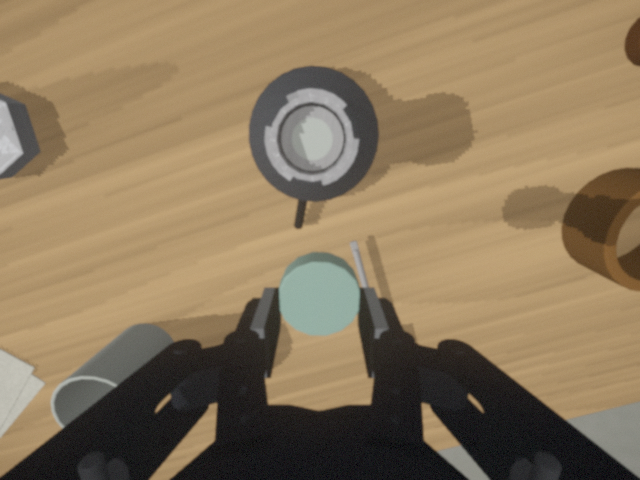

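This view shows the neck at (313,138) with ribs and gaps visible, the cable stub at (299,215), and the held glass at (319,293). From it I'll compute the offset to the cell and the gap angles.

```bash
cat >> h.py <<'E'
def plane(name,uv,z,p):
    K=np.array([[p['fx'],0,p['cx']],[0,p['fy'],p['cy']],[0,0,1.]])
    a=(np.atleast_2d(uv)-[p['cx'],p['cy']])/p['fx'];x=a.copy()
    for _ in range(8): x=a/(1+p['k1']*(x**2).sum(1,keepdims=True))
    R=np.array(p['R']);C=-R.T@p['t'];r=np.c_[x,np.ones(len(x))]@R
    return C+r*((z-C[2])/r[:,2])[:,None]
def proj(X,p):
    c=np.atleast_2d(X)@np.array(p['R']).T+p['t'];s=c[:,:2]/c[:,2:];return s*(1+p['k1']*(s**2).sum(1,keepdims=True))*p['fx']+[p['cx'],p['cy']]
E
python3 - <<'E'
from h import *
from scipy.optimize import minimize
o=sensors.get_obs();p=cams.camera_params('wrist');i,d=cams.capture('wrist');W=pts('wrist',d,p);ee=o['ee_pos'];print('ee',ee)
L=cv2.cvtColor(i,cv2.COLOR_BGR2LAB).astype(int)
m=((np.abs(L-L[300,318]).sum(-1)<22)).astype(np.uint8);n,l,s,c=cv2.connectedComponentsWithStats(m);M=l==l[300,318]
print(s[l[300,318]]);zt=np.nanmedian(W[295:320,300:335,2]);print('glass top z',zt)
g=cv2.GaussianBlur(cv2.cvtColor(i,cv2.COLOR_BGR2GRAY),(3,3),0).astype(np.float32)
th=np.radians(np.arange(0,360,1))
def samp(c,r,z,t=th):
    X=np.c_[c[0]+r*np.cos(t),c[1]+r*np.sin(t),np.full(len(t),z)];q=proj(X,p).astype(np.float32)
    return cv2.remap(g,q[:,0].copy(),q[:,1].copy(),cv2.INTER_LINEAR).ravel()
cn=np.nanmedian(W[120:150,300:330].reshape(-1,3),0)
# bore edge: bright outside r, dark inside
f=lambda c:-(samp(c,.0225,.08)-samp(c,.0200,.08)).clip(-60,60).mean()
best=min((f((x,y)),x,y) for x in np.arange(.560,.582,.0005) for y in np.arange(-.022,0,.0005));print('bore',best)
r=W[90:190,260:365].reshape(-1,3);r=r[(r[:,2]>.072)&(r[:,2]<.09)];print('rim hull',cv2.minEnclosingCircle((r[:,:2]*1000).astype(np.float32)),np.median(r[:,2]))
c=best[1:]
pr=samp(c,.0272,.08);print('bright@27.2 per 5deg',pr[::5].round().astype(int))
fr=L[...,1]
q=np.argwhere(M)[:,::-1];P=plane('wrist',q,zt,p)[:,:2]*1000
print('glass',cv2.minEnclosingCircle(P.astype(np.float32)),cv2.fitEllipse(cv2.convexHull(P.astype(np.float32))))
print('cable dir: pix', plane('wrist',[[299,220]],.01,p))
print('tips',plane('wrist',[[278,290],[360,290]],zt,p))
E
```

```text
ee [ 0.64161728 -0.03152505  0.14662663]
[ 280  262   79   74 4687]
glass top z 0.15039262499174672
bore (np.float32(-57.191788), np.float64(0.569499999999999), np.float64(-0.01299999999999999))
rim hull ((569.836669921875, -13.05636978149414), 28.49645233154297) 0.07941095829279847
bright@27.2 per 5deg [166 169 165 169 167 167 168 165 164 169 167 167 162 160 158  85  69  69
  70  70  69  67  68 122 167 169 164 168 167 168 167 164 164 168 166 167
 156 150 151 103  87  86  85  89  90  89  89 113 164 165 163 166 164 163
 167 162 162 164 165 165 171 175 175 111  83  82  80  81  81  81  78 109]
glass ((638.4229736328125, -30.468259811401367), 19.594371795654297) ((638.4765625, -30.345186233520508), (38.078895568847656, 38.87060546875), 103.63052368164062)
cable dir: pix [[ 0.63205408 -0.04634544  0.01      ]]
tips [[ 0.62789978 -0.04665293  0.15039262]
 [ 0.63956856 -0.01036092  0.15039262]]
```

Cell is at about (0.5697, -0.0130). The gap middles are at 335, 95 and 215° world, and the cable is at about 332°. The glass needs (-0.0687, +0.0174).

```bash
python3 -m handwheel '[[-0.4,-0.86,0.22,0,0],[-0.4,-0.86,0.22,0,0],[-0.4,-0.86,0.22,0,0],[-0.4,-0.855,0.21,0,0],[-0.4,0,0,-1,0],[-0.4,0,0,-1,0],[-0.4,0,0,-0.5,0],[-0.4,0,0,0,0]]'
python3 -m handwheel '[[-0.4,0,0,-0.1,0],[-0.4,0,0,-0.1,0],[-0.4,0,0,-0.1,0],[-0.4,0,0,0,0]]'
python3 - <<'E'
from h import *
o=sensors.get_obs();print(o['ee_pos'],o['ft_force'])
p=cams.camera_params('wrist');i,d=cams.capture('wrist');cv2.imwrite('pics/w5.png',i[180:400,170:470])
E
```

```text
clock: 7.13
ee_pos: [0.5712, -0.0144, 0.0943]
eef_rot: [-0.003, 0.155, 0.988, -0.0]
ft_force: [-0.6, 0.2, -0.5]
gripper_width: 0.439
grip_force: 30.2
clock: 7.47
ee_pos: [0.574, -0.0152, 0.0919]
eef_rot: [0.0, 0.156, 0.988, 0.0]
ft_force: [-0.1, 0.5, -0.1]
gripper_width: 0.437
grip_force: 30.2
[ 0.57404526 -0.01522623  0.09185604] [-0.12136852  0.48627029 -0.09452179]
```

View pics/w5.png

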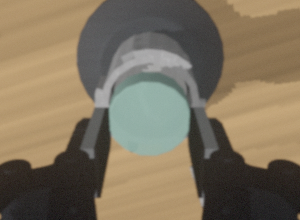

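The glass sits over the rim, at crop (149,117), just above the cell. I'll lower it in small steps and watch the force.

```bash
python3 -m handwheel '[[-0.4,0,0,-0.1,0],[-0.4,0,0,-0.1,0],[-0.4,0,0,0,0]]'
python3 -m handwheel '[[-0.4,0,0,-0.1,0],[-0.4,0,0,0,0]]'
```

```text
clock: 7.77
ee_pos: [0.5735, -0.015, 0.0879]
eef_rot: [-0.0, 0.156, 0.988, 0.0]
ft_force: [-2.8, 1.8, 4.8]
gripper_width: 0.442
grip_force: 30.7
clock: 7.93
ee_pos: [0.5734, -0.0146, 0.0864]
eef_rot: [-0.001, 0.156, 0.988, 0.001]
ft_force: [-4.7, 2.8, 7.7]
gripper_width: 0.44
grip_force: 31.4
```

The rim pushes the glass toward -x, +y, so I'll comply with it.

```bash
python3 -m handwheel '[[-0.4,0,0,0.05,0],[-0.4,-0.05,0.03,0,0],[-0.4,0,0,0,0]]'
python3 -m handwheel '[[-0.4,-0.03,0.02,-0.05,0],[-0.4,0,0,0,0]]'
```

```text
clock: 8.18
ee_pos: [0.5725, -0.0145, 0.0862]
eef_rot: [0.0, 0.156, 0.988, -0.0]
ft_force: [0.4, 0.0, -1.3]
gripper_width: 0.439
grip_force: 31.1
clock: 8.35
ee_pos: [0.5716, -0.0142, 0.0848]
eef_rot: [-0.0, 0.156, 0.988, -0.0]
ft_force: [0.1, 0.3, -0.6]
gripper_width: 0.439
grip_force: 31.1
```

```bash
python3 -m handwheel '[[-0.4,0,0,-0.1,0],[-0.4,0,0,0,0]]'
python3 -m handwheel '[[-0.4,0,0,-0.1,0],[-0.4,0,0,0,0]]'
```

```text
clock: 8.52
ee_pos: [0.5716, -0.0142, 0.0827]
eef_rot: [-0.0, 0.156, 0.988, -0.0]
ft_force: [0.5, -0.1, -1.8]
gripper_width: 0.438
grip_force: 31.1
clock: 8.68
ee_pos: [0.5716, -0.0142, 0.0808]
eef_rot: [-0.0, 0.156, 0.988, -0.0]
ft_force: [0.2, -0.3, -0.3]
gripper_width: 0.436
grip_force: 31.1
```

```bash
python3 -m handwheel '[[-0.4,0,0,-0.05,0],[-0.4,0,0,0,0]]'
python3 -m handwheel '[[-0.2,0,0,0,0],[0.0,0,0,0.1,0],[0.2,0,0,0.2,0],[0.2,0,0,0,0],[0.2,0,0,1,0],[0.2,0,0,1,0],[0.2,0,0,1,0]]'
python3 -m handwheel '[[0.2,0.95,-0.31,0.4,0],[0.2,0.95,-0.31,0.4,0],[0.2,0.95,-0.31,0,0],[0.2,0.95,-0.31,0,0],[0.2,0,0,0,0]]'
python3 - <<'E'
from h import *
p=cams.camera_params('wrist');i,d=cams.capture('wrist');W=pts('wrist',d,p)
q=proj([[.5705,-.0125,.08]],p)[0].astype(int);print(q)
cv2.imwrite('pics/w6.png',cv2.resize(i[max(0,q[1]-60):q[1]+60,q[0]-60:q[0]+60],None,fx=4,fy=4))
L=cv2.cvtColor(i,cv2.COLOR_BGR2LAB).astype(int);u,v=q
m=((np.abs(L-L[v,u]).sum(-1)<22)).astype(np.uint8);n,l,s,c=cv2.connectedComponentsWithStats(m);k=l[v,u];w=W[l==k]
print(s[k],c[k],np.nanmedian(w,0))
A=np.c_[w[:,:2]-w[:,:2].mean(0),np.ones(len(w))];ok=np.isfinite(w[:,2]);print('tilt',np.linalg.lstsq(A[ok],w[ok,2],rcond=None)[0])
r=W[v-45:v+45,u-45:u+45].reshape(-1,3);rr=np.hypot(r[:,0]-.57,r[:,1]+.0125);print('rim z',np.nanmedian(r[(rr>.0225)&(rr<.0245),2]))
E
```

```text
clock: 8.85
ee_pos: [0.5718, -0.0142, 0.0801]
eef_rot: [-0.0, 0.156, 0.988, -0.0]
ft_force: [-0.4, 0.8, 0.8]
gripper_width: 0.439
grip_force: 31.1
clock: 9.43
ee_pos: [0.5717, -0.0141, 0.147]
eef_rot: [-0.0, 0.156, 0.988, -0.0]
ft_force: [0.5, -0.2, -0.7]
gripper_width: 0.602
grip_force: 0.0
clock: 9.85
ee_pos: [0.6507, -0.0401, 0.1632]
eef_rot: [0.002, 0.156, 0.988, -0.0]
ft_force: [-0.4, 0.2, 0.0]
gripper_width: 0.604
grip_force: 0.0
[320 120]
[ 277   72   85   90 4668] [317.66109683 116.6756641 ] [ 0.56745356 -0.0126047   0.08205448]
 ** On entry to DLASCL parameter number  4 had an illegal value
 ** On entry to DLASCL parameter number  4 had an illegal valueTraceback (most recent call last):
  File "<stdin>", line 8, in <module>
    x, resids, rank, s = _umath_linalg.lstsq(a, b, rcond,
                         ~~~~~~~~~~~~~~~~~~~^^^^^^^^^^^^^
                                             signature=signature)
                                             ^^^^^^^^^^^^^^^^^^^^
    raise LinAlgError("SVD did not converge in Linear Least Squares")
numpy.linalg.LinAlgError: SVD did not converge in Linear Least Squares
```

View pics/w6.png

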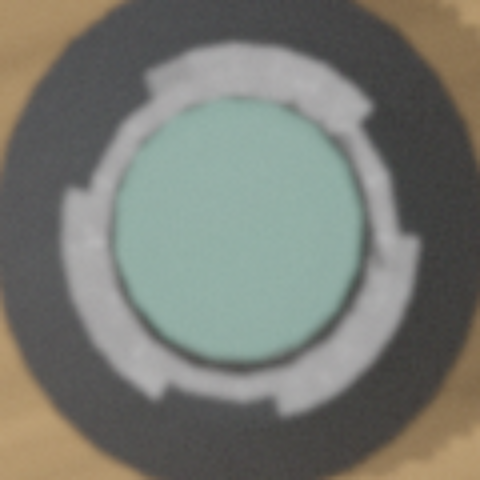

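The glass is seated: centred in the bore at crop (239,230), gap even all round, top a little proud. Next, a look at the ring.

```bash
python3 -m handwheel '[[0.9,-0.37,-0.96,0,0],[0.9,-0.37,-0.96,0,0],[0.9,-0.37,-0.96,0,0],[0.9,-0.37,-0.96,0,0],[0.9,-0.37,-0.96,0,0],[0.9,-0.37,-0.96,0,0],[0.9,-0.37,-0.96,0,0],[0.9,-0.37,-0.96,0,0]]'
python3 -m handwheel '[[0.9,-0.37,-0.96,0,0],[0.9,-0.37,-0.96,0,0],[0.9,-0.37,-0.96,0,0],[0.9,-0.37,-0.96,0,0],[0.9,-0.37,-0.96,0,0],[0.9,0,0,0,0],[0.9,0,0,0,0]]'
python3 - <<'E'
from h import *
from scipy.optimize import differential_evolution
o=sensors.get_obs();print(o['ee_pos'],o['joint_positions'].round(3))
p=cams.camera_params('wrist');i,d=cams.capture('wrist');W=pts('wrist',d,p)
q=proj([[.484,-.2655,.018]],p)[0].astype(int);print(q)
cv2.imwrite('pics/w7.png',cv2.resize(i[max(0,q[1]-60):q[1]+60,q[0]-60:q[0]+60],None,fx=4,fy=4,interpolation=cv2.INTER_CUBIC))
w=W.reshape(-1,3);w=w[(np.hypot(w[:,0]-.484,w[:,1]+.2657)<.05)&(w[:,2]>.012)&(w[:,2]<.026)];print(len(w),np.median(w,0))
# fit hexagon with hexagonal hole by image gradient-free IoU: points on flange
N=120
xs,ys=np.meshgrid(np.linspace(.434,.534,N),np.linspace(-.3157,-.2157,N));X=np.c_[xs.ravel(),ys.ravel(),np.full(N*N,.018)]
uv=proj(X,p).astype(np.float32);S=cv2.remap(cv2.cvtColor(i,cv2.COLOR_BGR2HSV).astype(np.float32),uv[:,0].copy(),uv[:,1].copy(),cv2.INTER_LINEAR).reshape(-1,3)
m=(S[:,1]<45)&(S[:,2]>95)
def hexr(a,x,y):
    t=np.radians(a)+np.arange(6)*np.pi/3;return (np.outer(x,np.cos(t))+np.outer(y,np.sin(t))).max(1)
def f(v):
    r=hexr(v[2],X[:,0]-v[0],X[:,1]-v[1]);k=(r<.033)&(r>.015);return (k!=m).mean()
r=differential_evolution(f,[(.474,.494),(-.276,-.255),(0,60)],seed=1,maxiter=60,tol=1e-6);print(r.x,r.fun,m.mean())
E
```

```text
clock: 10.57
ee_pos: [0.5874, -0.1928, 0.1623]
eef_rot: [-0.0, 0.156, 0.988, 0.0]
ft_force: [-0.4, -0.6, -0.6]
gripper_width: 0.952
grip_force: 0.0
clock: 11.15
ee_pos: [0.5509, -0.2886, 0.1623]
eef_rot: [-0.0, 0.157, 0.988, 0.0]
ft_force: [-0.7, -0.7, 0.3]
gripper_width: 0.95
grip_force: 0.0
[ 0.55088584 -0.28858382  0.16225736] [-0.569  0.115  1.779  0.     1.248 -1.825]
[319 140]
4447 [ 0.48069128 -0.26604632  0.01756583]
[ 0.48263739 -0.26662788 16.99671555] 0.005763888888888889 0.29944444444444446
```

View pics/w7.png

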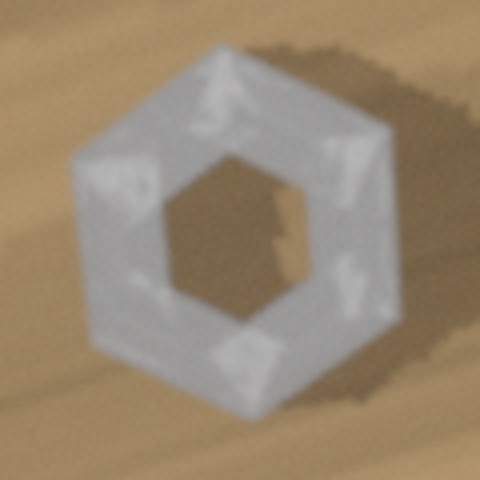

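The ring's hexagon fits well: centre (0.4826, -0.2666), flats at 17°+60k. The ticks are hard to see among the corner wear marks, so I'll average some frames and compare brightness and height at the flat middles.

Run:
```python
from h import *
c=(.4826,-.2666);G=0;D=0;K=12
for k in range(K):
    p=cams.camera_params('wrist');i,d=cams.capture('wrist');W=pts('wrist',d,p)
    a=np.radians(17+np.arange(-30,330,1.));r=np.arange(.012,.0345,.0005)
    A,R=np.meshgrid(a,r);X=np.c_[(c[0]+R*np.cos(A)).ravel(),(c[1]+R*np.sin(A)).ravel(),np.full(A.size,.018)]
    q=proj(X,p).astype(np.float32).reshape(*A.shape,2)
    G=G+cv2.remap(cv2.cvtColor(i,cv2.COLOR_BGR2GRAY).astype(np.float32),q,None,cv2.INTER_CUBIC)/K
    z=np.nan_to_num(W[...,2],nan=.018).astype(np.float32);D=D+cv2.remap(z,q,None,cv2.INTER_LINEAR)/K
for k in range(6):
    s=slice(60*k+24,60*k+37);S=slice(60*k+10,60*k+51)
    print(17+60*k,'grey rows',G[10:42:3,s].mean(1).round().astype(int),'z mid',(D[16:40,s].mean()*1000).round(2),'all',(D[16:40,S].mean()*1000).round(2))
v=np.clip((G-120)*2.5,0,255).astype(np.uint8);zz=np.clip((D*1000-16)*50,0,255).astype(np.uint8)
cv2.imwrite('pics/polar.png',np.vstack([cv2.resize(v,(720,270)),cv2.resize(zz,(720,270))]))
```

```text
17 grey rows [153 153 153 153 153 155 154 154 154 157 148] z mid 17.44 all 17.46
77 grey rows [153 153 153 153 154 155 154 154 154 156 146] z mid 17.82 all 17.63
137 grey rows [154 154 155 154 155 157 156 156 156 160 151] z mid 17.62 all 17.63
197 grey rows [154 154 154 154 154 156 156 155 156 159 156] z mid 18.0 all 17.77
257 grey rows [153 153 154 153 153 156 155 155 154 156 152] z mid 17.44 all 17.5
317 grey rows [153 152 152 153 153 154 154 154 154 155 152] z mid 17.82 all 17.6
```

View pics/polar.png

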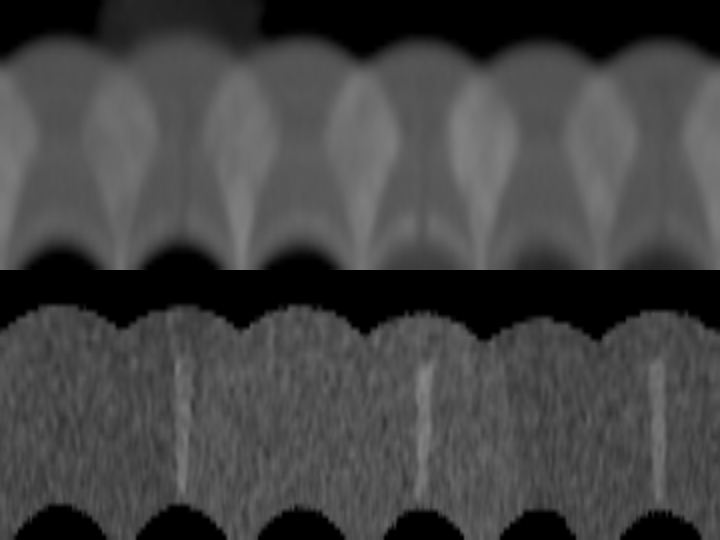

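The height map shows three raised ticks at columns of about 182, 423 and 657, that is, at flats 77, 197 and 317°. So the lugs need +18° to meet the gaps at 95° (mod 120). Now grasp the ring, closing along 77°.

```bash
python3 -m handwheel '[[1,-0.83,0.27,0,0.86],[1,-0.83,0.27,0,0],[1,-0.83,0.27,0,0],[1,-0.83,0.27,0,0],[1,0,0,-1,0],[1,0,0,-1,0],[1,0,0,-1,0],[1,0,0,-1,0]]' 60
python3 -m handwheel '[[1,0,0,-1,0],[1,0,0,-1,0],[1,0,0,-1,0],[1,0,0,-0.5,0],[1,0,0,-0.25,0],[1,0,0,-0.25,0],[1,0,0,0,0]]'
python3 -m handwheel '[[0.1,0,0,0,0],[0.1,0,0,0,0],[0.1,0,0,0,0],[0.1,0,0,0,0],[0.1,0,0,0,0]]' 60
```

```text
clock: 12.47
ee_pos: [0.4854, -0.2671, 0.0819]
eef_rot: [0.0, 0.113, 0.994, -0.0]
ft_force: [-0.2, -0.8, 0.3]
gripper_width: 1.0
grip_force: 0.0
clock: 13.05
ee_pos: [0.4854, -0.267, 0.0022]
eef_rot: [-0.0, 0.113, 0.994, 0.0]
ft_force: [0.4, 0.1, 0.1]
gripper_width: 1.001
grip_force: 0.0
clock: 13.47
ee_pos: [0.4867, -0.2679, 0.0042]
eef_rot: [0.002, 0.113, 0.994, -0.001]
ft_force: [0.1, -0.1, 6.7]
gripper_width: 0.75
grip_force: 66.7
```

```bash
python3 -m handwheel '[[0.1,0,0,0.3,0],[0.1,0,0,1,0],[0.1,0,0,1,0],[0.1,0,0,1,0],[0.1,0,0,1,0],[0.1,0,0,1,0],[0.1,0,0,1,0],[0.1,0,0,1,0]]'
python3 -m handwheel '[[0.1,0.65,1,0.5,0.4],[0.1,0.65,1,0,0.4],[0.1,0.65,1,0,0.4],[0.1,0.65,1,0,0.4],[0.1,0.65,1,0,0.4],[0.1,0.65,1,0,0.4],[0.1,0.65,1,0,0.4],[0.1,0.65,1,0,0.34]]'
python3 -m handwheel '[[0.1,0.65,1,0,0],[0.1,0.65,1,0,0],[0.1,0.65,1,0,0],[0.1,0.65,1,0,0],[0.1,0.65,1,0,0],[0.1,0,0,0,0],[0.1,0,0,0,0],[0.1,0,0,0,0]]'
cat > m.py <<'E'
from h import *
from scipy.optimize import differential_evolution
o=sensors.get_obs();p=cams.camera_params('wrist');i,d=cams.capture('wrist');W=pts('wrist',d,p);e=o['ee_pos'];q=o['eef_rot']
print('ee',e,'yang',np.degrees(np.arctan2(q[2]**2-q[1]**2,2*q[1]*q[2])))
w=W.reshape(-1,3);w=w[(np.hypot(w[:,0]-e[0],w[:,1]-e[1])<.045)&(w[:,2]>e[2]-.002)&(w[:,2]<e[2]+.035)]
h,b=np.histogram(w[:,2],40);zt=b[h.argmax()]+.0004;s=w[np.abs(w[:,2]-zt)<.004]
pl=np.linalg.lstsq(np.c_[s[:,:2]-e[:2],np.ones(len(s))],s[:,2],rcond=None)[0];zt=pl[2];print('ring top plane',pl,len(s))
N=130;xs,ys=np.meshgrid(np.linspace(-.05,.05,N)+e[0],np.linspace(-.05,.05,N)+e[1]);X=np.c_[xs.ravel(),ys.ravel(),np.full(N*N,zt)]
uv=proj(X,p).astype(np.float32);g=lambda I:cv2.remap(I.astype(np.float32),uv[:,0].copy(),uv[:,1].copy(),cv2.INTER_LINEAR)
S=np.atleast_2d(cv2.remap(cv2.cvtColor(i,cv2.COLOR_BGR2HSV).astype(np.float32),uv[:,0].copy(),uv[:,1].copy(),cv2.INTER_LINEAR).reshape(-1,3))
m=(S[:,1]<45)&(S[:,2]>110)
def hexr(a,x,y):
    t=np.radians(a)+np.arange(6)*np.pi/3;return (np.outer(x,np.cos(t))+np.outer(y,np.sin(t))).max(1)
def f(v):
    r=hexr(v[2],X[:,0]-v[0],X[:,1]-v[1]);k=(r<.033)&(r>.015);return ((k!=m)&(r<.040)).mean()
r=differential_evolution(f,[(e[0]-.015,e[0]+.015),(e[1]-.01,e[1]+.01),(0,60)],seed=1,maxiter=60,tol=1e-6);print('ring',r.x,r.fun,m.mean())
G=cv2.GaussianBlur(cv2.cvtColor(i,cv2.COLOR_BGR2GRAY),(3,3),0).astype(np.float32);th=np.radians(np.arange(0,360,2))
def sm(c,r):
    q=proj(np.c_[c[0]+r*np.cos(th),c[1]+r*np.sin(th),np.full(len(th),.08)],p).astype(np.float32);return cv2.remap(G,q[:,0].copy(),q[:,1].copy(),cv2.INTER_LINEAR).ravel()
u=w=W.reshape(-1,3);w=w[(np.hypot(w[:,0]-.57,w[:,1]+.0125)<.034)&(w[:,2]>.072)&(w[:,2]<.088)]
c,R=cv2.minEnclosingCircle((w[:,:2]*1000).astype(np.float32));print('rim hull',c,R,len(w))
a=np.degrees(np.arctan2(w[:,1]-c[1]/1000,w[:,0]-c[0]/1000))%360
pr=sm(np.array(c)/1000,.0272);print((pr[::2]).round().astype(int))
E
python3 m.py
```

```text
clock: 14.13
ee_pos: [0.4847, -0.2665, 0.149]
eef_rot: [-0.0, 0.113, 0.994, 0.0]
ft_force: [1.0, 0.3, -1.4]
gripper_width: 0.747
grip_force: 66.4
clock: 14.8
ee_pos: [0.5892, -0.1057, 0.1579]
eef_rot: [-0.001, -0.045, 0.999, 0.0]
ft_force: [0.2, -1.3, -0.7]
gripper_width: 0.75
grip_force: 66.4
clock: 15.47
ee_pos: [0.6536, -0.0072, 0.1578]
eef_rot: [-0.001, -0.044, 0.999, -0.0]
ft_force: [0.2, -1.0, -0.6]
gripper_width: 0.751
grip_force: 66.4
ee [ 0.65364332 -0.00716225  0.15777052] yang 95.01214392410652
ring top plane [2.67101206e-05 5.60674312e-05 1.71005324e-01] 14626
ring [ 6.49670473e-01 -7.24094308e-03  3.52874458e+01] 0.03343195266272189 0.3217751479289941
rim hull (569.653076171875, -13.139607429504395) 28.622438430786133 5869
[163 166 164 163 168 166 165 167 165 162 163 163 165 164 164 160 158 159
 142  76  68  68  69  66  69  68  68  68  71 143 165 167 164 164 167 166
 167 167 164 164 163 167 167 167 167 152 147 150 140  92  84  85  86  85
  86  88  88  89  89 134 163 164 162 161 166 164 164 165 162 160 161 164
 164 163 164 169 172 172 161  96  84  83  83  83  82  83  84  83  84 123]
```

Ring held level at lug angle 95.3° against gap 94.5°. Shift needed: about (-0.0812, -0.0058).

```bash
python3 -m handwheel '[[0.1,-1,-0.07,0,0],[0.1,-1,-0.07,0,0],[0.1,-1,-0.07,0,0],[0.1,-1,-0.07,0,0],[0.1,-0.06,-0.01,-1,0],[0.1,0,0,-1,0],[0.1,0,0,-1,0],[0.1,0,0,-0.5,0]]'
python3 -m handwheel '[[0.1,0,0,0,0],[0.1,0,0,-0.05,0],[0.1,0,0,-0.05,0],[0.1,0,0,-0.05,0],[0.1,0,0,-0.05,0],[0.1,0,0,0,0]]'
python3 -m handwheel '[[0.1,0,0,-0.05,0],[0.1,0,0,-0.05,0],[0.1,0,0,0,0]]'
```

```text
clock: 16.18
ee_pos: [0.5709, -0.0136, 0.0858]
eef_rot: [-0.002, -0.043, 0.999, 0.0]
ft_force: [-0.9, 0.5, -1.4]
gripper_width: 0.75
grip_force: 66.4
clock: 16.68
ee_pos: [0.5736, -0.0128, 0.0849]
eef_rot: [0.0, -0.044, 0.999, -0.0]
ft_force: [0.1, -0.3, -0.8]
gripper_width: 0.745
grip_force: 66.4
clock: 16.93
ee_pos: [0.573, -0.0127, 0.0822]
eef_rot: [-0.0, -0.044, 0.999, 0.0]
ft_force: [-0.2, 0.2, -1.3]
gripper_width: 0.745
grip_force: 66.4
```

```bash
python3 -m handwheel '[[0.1,0,0,-0.05,0],[0.1,0,0,-0.05,0],[0.1,0,0,0,0]]'
python3 -m handwheel '[[0.1,0,0,-0.05,0],[0.1,0,0,-0.05,0],[0.1,0,0,0,0]]'
```

```text
clock: 17.18
ee_pos: [0.573, -0.0127, 0.08]
eef_rot: [-0.0, -0.044, 0.999, 0.0]
ft_force: [0.8, -0.5, -1.0]
gripper_width: 0.746
grip_force: 66.4
clock: 17.43
ee_pos: [0.573, -0.0128, 0.078]
eef_rot: [-0.0, -0.044, 0.999, 0.0]
ft_force: [-0.9, 0.2, -1.4]
gripper_width: 0.747
grip_force: 66.4
```

```bash
python3 -m handwheel '[[0.1,0,0,-0.05,0],[0.1,0,0,-0.05,0],[0.1,0,0,0,0]]'
python3 -m handwheel '[[0.1,0,0,-0.05,0],[0.1,0,0,0,0]]'
python3 -m handwheel '[[0.1,0,0,-0.05,0],[0.1,0,0,0,0]]'
```

```text
clock: 17.68
ee_pos: [0.573, -0.0127, 0.076]
eef_rot: [-0.0, -0.044, 0.999, 0.0]
ft_force: [-0.7, 0.5, -0.5]
gripper_width: 0.751
grip_force: 66.4
clock: 17.85
ee_pos: [0.5731, -0.0127, 0.0751]
eef_rot: [-0.0, -0.044, 0.999, 0.0]
ft_force: [0.8, -0.3, -0.8]
gripper_width: 0.746
grip_force: 66.4
clock: 18.02
ee_pos: [0.573, -0.0127, 0.0741]
eef_rot: [-0.0, -0.044, 0.999, 0.0]
ft_force: [-0.6, 0.4, -1.6]
gripper_width: 0.745
grip_force: 66.4
```

```bash
python3 -m handwheel '[[0.1,0,0,-0.05,0],[0.1,0,0,0,0]]'
python3 -m handwheel '[[0.1,0,0,-0.05,0],[0.1,0,0,0,0]]'
python3 -m handwheel '[[0.1,0,0,-0.05,0],[0.1,0,0,0,0]]'
```

```text
clock: 18.18
ee_pos: [0.5732, -0.0128, 0.0733]
eef_rot: [0.0, -0.044, 0.999, -0.0]
ft_force: [-0.5, 0.5, -0.8]
gripper_width: 0.752
grip_force: 66.5
clock: 18.35
ee_pos: [0.5732, -0.0128, 0.0729]
eef_rot: [-0.0, -0.044, 0.999, -0.0]
ft_force: [-2.5, 0.1, 2.7]
gripper_width: 0.749
grip_force: 66.9
clock: 18.52
ee_pos: [0.5733, -0.0128, 0.0726]
eef_rot: [-0.0, -0.044, 0.999, -0.0]
ft_force: [-3.7, 0.5, 7.3]
gripper_width: 0.751
grip_force: 67.4
```

The flange has touched the glass (7 N up). I'll ease off slightly, then turn clockwise and watch the moment.

```bash
python3 -m handwheel '[[0.1,0,0,0.05,0],[0.1,0,0,0,-0.5],[0.1,0,0,0,-0.5],[0.1,0,0,0,-0.5],[0.1,0,0,0,0]]'
python3 -c "
from bench import sensors;o=sensors.get_obs();print(o['moment'],o['ft_force'])"
python3 -m handwheel '[[0.1,0,0,0,-0.5],[0.1,0,0,0,-0.5],[0.1,0,0,0,0]]'
python3 -c "
from bench import sensors;o=sensors.get_obs();print(o['moment'],o['ft_force'])"
```

```text
clock: 18.93
ee_pos: [0.5739, -0.0129, 0.073]
eef_rot: [0.001, 0.032, 0.999, -0.0]
ft_force: [0.2, -0.0, 2.6]
gripper_width: 0.745
grip_force: 66.8
[-0.07270576 -0.01305673  0.00822558] [ 0.15708848 -0.01688035  2.56282293]
clock: 19.18
ee_pos: [0.5739, -0.013, 0.073]
eef_rot: [0.001, 0.081, 0.997, -0.0]
ft_force: [0.8, -0.0, 3.7]
gripper_width: 0.746
grip_force: 66.9
[-0.12000258 -0.04421891 -0.00540957] [ 0.81610551 -0.04398163  3.67791587]
```

```bash
cat > s.py <<'E'
from bench import sensors
import numpy as np
o=sensors.get_obs();q=o['eef_rot'];print('M',o['moment'].round(3),'F',o['ft_force'].round(2),'z',o['ee_pos'][2].round(4),'yaw',np.degrees(np.arctan2(q[2]**2-q[1]**2,2*q[1]*q[2])).round(1))
E
for k in 1; do python3 -m handwheel '[[0.1,0,0,0,-0.4],[0.1,0,0,0,0]]' >/dev/null; python3 s.py; python3 -m handwheel '[[0.1,0,0,0,-0.4],[0.1,0,0,0,0]]'>/dev/null; python3 s.py; python3 -m handwheel '[[0.1,0,0,0,-0.4],[0.1,0,0,0,0]]'>/dev/null; python3 s.py; done
```

```text
M [-0.16  -0.056 -0.023] F [ 0.15 -0.53  3.27] z 0.0729 yaw 78.5
M [-0.123 -0.039 -0.035] F [ 0.73 -1.96  4.41] z 0.0729 yaw 76.2
M [-0.278 -0.025 -0.102] F [ 0.61 -1.32  3.8 ] z 0.0729 yaw 73.9
```

```bash
python3 -m handwheel '[[0.1,0,0,0,-0.3],[0.1,0,0,0,0]]' >/dev/null; python3 s.py; python3 -m handwheel '[[0.1,0,0,0,-0.3],[0.1,0,0,0,0]]'>/dev/null; python3 s.py
```

```text
M [-0.325 -0.021 -0.069] F [ 0.9  -1.66  4.9 ] z 0.0729 yaw 72.2
M [-0.432 -0.061 -0.034] F [ 0.64 -2.55  4.68] z 0.0728 yaw 70.5
```

```bash
python3 -m handwheel '[[0.1,0,-0.02,0,-0.3],[0.1,0,0,0,0]]' >/dev/null; python3 s.py; python3 -m handwheel '[[0.1,0,0,0,-0.3],[0.1,0,0,0,0]]'>/dev/null; python3 s.py; python3 -m handwheel '[[0.1,0,0,0,-0.3],[0.1,0,0,0,0]]'>/dev/null; python3 s.py
```

```text
M [-0.352 -0.078 -0.023] F [-0.3  -0.93  4.6 ] z 0.0728 yaw 68.7
M [-0.361 -0.019  0.004] F [ 0.07 -1.68  5.5 ] z 0.0728 yaw 67.0
M [-0.444 -0.031 -0.054] F [ 0.17 -3.38  5.53] z 0.0728 yaw 65.3
```

```bash
python3 -m handwheel '[[0.1,0,-0.03,0,-0.3],[0.1,0,0,0,0]]' >/dev/null; python3 s.py; python3 -m handwheel '[[0.1,0,0,0,-0.3],[0.1,0,0,0,0]]'>/dev/null; python3 s.py; python3 -m handwheel '[[0.1,0,0,0,-0.3],[0.1,0,0,0,0]]'>/dev/null; python3 s.py;python3 -m handwheel '[[0.1,0,0,0,-0.3],[0.1,0,0,0,0]]'>/dev/null; python3 s.py
```

```text
M [-0.249 -0.027 -0.094] F [-0.26 -1.08  5.46] z 0.0728 yaw 63.6
M [-0.293  0.047 -0.013] F [ 0.75 -1.85  5.6 ] z 0.0728 yaw 61.9
M [-0.417 -0.004 -0.074] F [-0.86 -1.6   6.22] z 0.0728 yaw 60.1
M [-0.364  0.032  0.008] F [-1.33 -2.33  5.34] z 0.0728 yaw 58.4
```

```bash
python3 -m handwheel '[[0.1,0,-0.02,0,-0.3],[0.1,0,0,0,0]]' >/dev/null; python3 s.py; python3 -m handwheel '[[0.1,0,0,0,-0.3],[0.1,0,0,0,0]]'>/dev/null; python3 s.py; python3 -m handwheel '[[0.1,0,0,0,-0.3],[0.1,0,0,0,0]]'>/dev/null; python3 s.py;python3 -m handwheel '[[0.1,0,0,0,-0.3],[0.1,0,0,0,0]]'>/dev/null; python3 s.py
```

```text
M [-0.194  0.086 -0.035] F [ 0.13 -0.45  5.46] z 0.0727 yaw 56.7
M [-0.229  0.01  -0.048] F [-1.32 -1.56  5.46] z 0.0728 yaw 55.0
M [-0.305  0.138 -0.044] F [-0.74 -2.63  5.8 ] z 0.0727 yaw 53.3
M [-0.331  0.066 -0.051] F [-1.16 -2.14  5.71] z 0.0728 yaw 51.5
```

```bash
python3 -m handwheel '[[0.1,0,-0.02,0,-0.3],[0.1,0,0,0,0]]' >/dev/null; python3 s.py; python3 -m handwheel '[[0.1,0,0,0,-0.3],[0.1,0,0,0,0]]'>/dev/null; python3 s.py; python3 -m handwheel '[[0.1,0,0,0,-0.3],[0.1,0,0,0,0]]'>/dev/null; python3 s.py;python3 -m handwheel '[[0.1,0,0,0,-0.3],[0.1,0,0,0,0]]'>/dev/null; python3 s.py
```

```text
M [-0.181  0.056 -0.067] F [-0.07 -0.6   5.02] z 0.0728 yaw 49.8
M [-0.157  0.07  -0.055] F [-0.1  -0.17  4.24] z 0.0727 yaw 48.1
M [-0.183  0.1   -0.001] F [-0.34 -0.05  6.18] z 0.0728 yaw 46.4
M [-0.268  0.087 -0.037] F [-0.3  -0.57  5.7 ] z 0.0728 yaw 44.7
```

```bash
for n in 1; do python3 -m handwheel '[[0.1,0,0,0,-0.3],[0.1,0,0,0,0]]' >/dev/null; python3 s.py; python3 -m handwheel '[[0.1,0,0,0,-0.3],[0.1,0,0,0,0]]'>/dev/null; python3 s.py; python3 -m handwheel '[[0.1,0,0,0,-0.3],[0.1,0,0,0,0]]'>/dev/null; python3 s.py;python3 -m handwheel '[[0.1,0,0,0,-0.3],[0.1,0,0,0,0]]'>/dev/null; python3 s.py; done; python3 -c "
from bench import sensors;print(sensors.get_obs()['clock'],sensors.get_obs()['joint_positions'].round(2))"
```

```text
M [-0.286  0.066 -0.052] F [-0.24 -1.12  5.89] z 0.0727 yaw 42.9
M [-0.286 -0.019 -0.026] F [-0.03 -0.67  5.21] z 0.0728 yaw 41.2
M [-0.386  0.035 -0.011] F [ 0.17 -2.    5.34] z 0.0727 yaw 39.5
M [-0.46   0.034  0.004] F [-0.23 -2.41  5.3 ] z 0.0726 yaw 37.8
23.1833 [-0.12  0.11  1.95 -0.    1.08 -0.78]
```

```bash
for n in 1; do python3 -m handwheel '[[0.1,0,-0.02,0,-0.3],[0.1,0,0,0,0]]' >/dev/null; python3 s.py; python3 -m handwheel '[[0.1,0,0,0,-0.3],[0.1,0,0,0,0]]'>/dev/null; python3 s.py; python3 -m handwheel '[[0.1,0,0,0,-0.3],[0.1,0,0,0,0]]'>/dev/null; python3 s.py;python3 -m handwheel '[[0.1,0,0,0,-0.3],[0.1,0,0,0,0]]'>/dev/null; python3 s.py; done
```

```text
M [-0.464  0.065  0.047] F [ 0.21 -2.54  5.34] z 0.0725 yaw 36.1
M [-0.598  0.152  0.086] F [-0.52 -3.43  5.91] z 0.0724 yaw 34.4
M [-0.695  0.244  0.112] F [-1.85 -4.91  4.9 ] z 0.0723 yaw 32.7
M [-0.889  0.264  0.132] F [-1.31 -4.86  5.02] z 0.0722 yaw 31.0
```

Threading in: the moment is rising and z is dropping. Smaller steps now, relieving the side load.

```bash
for n in 1; do python3 -m handwheel '[[0.1,-0.01,-0.05,0,0],[0.1,0,0,0,0]]' >/dev/null; python3 s.py; python3 -m handwheel '[[0.1,0,0,0,-0.2],[0.1,0,0,0,0]]'>/dev/null; python3 s.py; python3 -m handwheel '[[0.1,0,0,0,-0.2],[0.1,0,0,0,0]]'>/dev/null; python3 s.py; done
```

```text
M [-0.26   0.205  0.133] F [-0.55 -1.51  6.01] z 0.0722 yaw 31.0
M [-0.519  0.203  0.242] F [-2.58 -3.36  5.74] z 0.0722 yaw 29.8
M [-0.6    0.304  0.276] F [-1.66 -3.3   5.92] z 0.072 yaw 28.7
```

```bash
python3 -m handwheel '[[0.1,0,0,0,-0.15],[0.1,0,0,0,0],[0.1,0,0,0,0]]' >/dev/null; python3 s.py; python3 -m handwheel '[[0.1,0,0,0,-0.1],[0.1,0,0,0,0],[0.1,0,0,0,0]]' >/dev/null; python3 s.py
```

```text
M [-0.701  0.424  0.369] F [-2.82 -3.77  6.17] z 0.072 yaw 27.8
M [-0.667  0.382  0.451] F [-2.92 -3.89  5.39] z 0.0719 yaw 27.3
```

Snug at 0.35–0.45 N m. Release and retreat.

```bash
python3 -m handwheel '[[0.3,0,0,0,0],[0.6,0,0,0,0],[1,0,0,0,0],[1,0,0,0,0],[1,0,0,0.3,0],[1,0,0,1,0],[1,0,0,1,0],[1,0,0,1,0]]'
python3 -m handwheel '[[1,0.85,-0.5,1,0],[1,0.85,-0.5,0,0],[1,0.85,-0.5,0,0],[1,0.85,-0.5,0,0],[1,0,0,0,0]]'
python3 - <<'E'
from h import *
p=cams.camera_params('wrist');i,d=cams.capture('wrist');W=pts('wrist',d,p);w=W.reshape(-1,3)
R=np.hypot(w[:,0]-.57,w[:,1]+.0128);s=w[(R<.045)&(w[:,2]>.075)&(w[:,2]<.1)]
print(cv2.minAreaRect((s[:,:2]*1000).astype(np.float32)),cv2.minEnclosingCircle((s[:,:2]*1000).astype(np.float32)))
f=w[(R>.018)&(R<.031)&(w[:,2]>.075)&(w[:,2]<.1)];print(np.linalg.lstsq(np.c_[f[:,:2]-[.57,-.0128],np.ones(len(f))],f[:,2],rcond=None)[0])
g=w[(R<.012)];print('glass z',np.nanmedian(g[:,2]))
E
```

```text
clock: 25.52
ee_pos: [0.5727, -0.0156, 0.139]
eef_rot: [-0.0, 0.522, 0.853, 0.0]
ft_force: [0.3, -0.7, -0.2]
gripper_width: 0.997
grip_force: 0.0
clock: 25.93
ee_pos: [0.6433, -0.0573, 0.1592]
eef_rot: [0.001, 0.522, 0.853, 0.0]
ft_force: [-0.8, -0.3, -0.5]
gripper_width: 0.996
grip_force: 0.0
((570.4344482421875, -12.419906616210938), (74.82280731201172, 65.83902740478516), 57.93476867675781) ((570.3839721679688, -12.532051086425781), 37.790199279785156)
[-0.00045337 -0.00157262  0.08536461]
glass z 0.08135686915547338
```

The ring is level and centred, and its flange is on the glass. Handing in.

```bash
python3 -c "
from bench import env;print(env.job_done())"
```

```text
the job is handed in; nothing more can be done
None
```

The glass is seated in the cell and the ring is screwed down snug on it, at about 0.4 N m of measured moment. I handed the job in at about 26 s; the hand-in gave no verdict.

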